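Stow the portable drive and slide the cover shut

ROBOT

A 6-joint arm with a two-finger parallel gripper is mounted at the origin on the work surface. World frame = base frame: x ahead of the robot, y to its left, z up, the work surface at z = 0. Lengths are in m, angles in degrees, forces in N, time in s.
With the tool pointing down it reaches from about 0.25 to 0.725 m from the base axis. Payload 9.7 kg.
Tool frame: the origin (TCP) lies at the very end of the fingers, on their centre line; the grasp point (between the pads) lies 19 mm behind it; z points along the fingers, y is the line along which they close (so a half turn about z gives the same grasp; the last joint's range is limited). The gripper opens to 85 mm and grips with 20 to 120 N. Pads are 22 mm wide; open, the fingers measure 114 mm over their backs; the gripper's body (76 mm by 85 mm) begins 54 mm behind the grasp point. The pads swing forward as they close: fully open they stand 13 mm farther back than shut.
Start: joints at [-68.64, 4.979, 10.078, 95.1, 0, 90], TCP at [0.2, -0.512, 0.231] pointing down, gripper open.
Joint ranges: [-179.16, 179.16], [-48.56, 103.87], [-65.8, 70.77], [-126.05, 130.52], [-82.76, 87.17], [-180, 180]. Speed limits (degrees/s): [127.2, 127.2, 147.25, 180, 180, 180].

INTERFACE

Orientations are given as [roll, pitch, yaw] about the fixed x, y, z axes, in that order (R = Rz(yaw) Ry(pitch) Rx(roll)).
In Python, from workcell import telemetry, optics, workorder gives the robot as it stands.
- The arm moves only by the shell command python3 -m handwheel 'ROWS' [FORCE]. ROWS is JSON, a list of rows, each an object of numbers: "tx", "ty", "tz": the shift along the tool's x, y, z in m; "ax", "ay", "az": the turn, a rotation vector about the tool's x, y, z in degrees; "jaw": the gripper command: -1 is shut, 1 is fully open, values between are in proportion. A call has exactly 10 rows; each row shifts and turns the commanded pose from where the row before left it, along the tool's axes as they then stand; what a row does not reach is not made up. A row lasts 1/8 s, in which the tool goes at most 62.5 mm and 10.7 degrees, less where a joint would pass 70% of its speed; a pose out of reach is approached as far as the arm can. A call is refused whole if a number of a shift passes 0.0625 or a number of a turn 10.7, either way. A call with a gripper value outside its range is refused whole. The fingers move at their own pace and stop on an object; FORCE is the grip in N (left out, the last holds). Time passes only in rows, so rows that do not move let the fingers close, or fill a call up. It gives the time, the measured TCP pose, the force, the opening and the grip force at its end, in the units of the state.
- telemetry.get_obs(): the state, without advancing time (a new reading comes with each control period).
- optics.camera(name): name is "side" or "top"; returns a dict with "color" (480x640x3 uint8, red, green, blue), "K" (3x3 intrinsics, pixels), "k1" (the pictures are not rectified: a ray, as slopes to the right and down, at radius r is drawn at 1 + k1 r^2 times it, then the intrinsics apply), "extrinsics" (4x4, takes a point from camera to world coordinates). Camera axes: x right, y down, z forward; pixel columns grow to the right and rows downward; lengths in m; the calibration is good to about 2 mm. A picture is of the moment at which its call begins. There is no depth.
- workorder.job_done(): hands the job in; it is judged then, once.
The state is a dict: "time": time; "q": joint angles; "qd": joint speeds; "joint_efforts": joint torques, N m; "ee_pos": TCP position; "tcp_rot": TCP orientation; "wrist_force": force on the tool from outside, world axes, zero at the start; "torque": the same for the moment, N m; "opening": finger opening in m; "grasp_force": force on a finger pad.
Only numpy, scipy, OpenCV 4.12 (cv2) and the standard library are available. Lean on these libraries where they do the work, as an engineer would, in place of code of your own. Each camera call takes 0.05 s, during which the arm holds its last target. There are 200 camera calls.

TASK

Put the portable drive away in the wooden organiser: lift it out of its stand, lay it on its broad side on the open desk and let go, then take it again by its long edges and set it down flat in the organiser's open compartment. Then slide the cover fully shut over it. Do not drop the drive, and leave the mug, mouse and stapler where they are.

Things in the scene. Friction and masses are not known exactly. Their poses are not given: they have to be found in the camera images.
- drive_center (a point): Centre of the portable drive, a loose black plastic slab with grey panels on its two broad sides, 100 long x 58 wide x 18 mm thick, about 0.13 to 0.25 kg. Its x axis runs along the 100 mm length, y through the 18 mm thickness, z along the 58 mm width. At the start it stands on a long edge in the stand (z up, top edge 66 mm above the desk, centre 37 mm). Lying flat, y is vertical (either face may be up).
- stand: Fixed low aluminium stand holding the drive upright. Base 120 (its x) x 56 (y) x 8 mm high; on it two parallel cheeks 100 mm long, 6 mm thick, up to 24 mm above the desk, with a 22 mm wide slot between them along x, in which the drive stands loosely. Origin: centre of the underside, z up.
- organiser: Fixed wooden box on the desk, 136 (its x) x 320 (its y) mm, walls 40 mm high with thin guide rails to 49 mm along both long sides. The half at negative y is an open compartment; the half at positive y is solid, its top 40 mm high, where the cover is parked. Origin: centre of the underside, z up. It may be turned on the desk by up to 0.25 rad.
- compartment (a point): Centre of the compartment's floor, 10 mm above the desk; axes as the organiser's. The compartment is 120 mm (x) by 140 mm (y) inside and 30 mm deep to the rim. The drive lying flat fits with its length along y; the parked cover may still overlap up to 13 mm of the compartment's +y end. A drive standing on edge blocks the cover.
- cover_grip (a point): Centre of the cover's upright grip rib, 61 mm above the desk; axes as the organiser's. The cover is a flat wooden board 122 (x) x 155 (y) x 5 mm, its top 46 mm above the desk; the rib stands in its middle, 60 mm long along x, 12 mm thick along y, 30 mm tall, from 46 to 76 mm above the desk. When shut, the rib is straight above compartment.
- cover (a joint): How far the cover is open, m: 0 = shut against its stop over the compartment, growing as it slides along the organiser's +y to 0.155 at most. It starts at 0.135 to 0.155. It slides with 1 to 2 N of friction and stays where it is left.
- mug: Bystander: loose white mug, 80 mm across, 90 mm high, handle at its +y. Origin: centre of underside.
- mouse: Bystander: loose grey computer mouse, 105 (x) x 58 (y) x 32 mm. Origin: centre of underside.
- stapler: Bystander: loose black stapler, 36 (x) x 140 (y) x 49 mm. Origin: centre of underside.

How it is judged:
By the outcome, as a careful person would: the job done as asked, in the order asked, and still so for the second after the job is handed in, with the robot touching nothing.
It also fails if it takes over 67 s, if anything falls off the work surface, if the arm or the gripper's body presses on something with over 40 N, if the wrist force passes 120 N, or if a joint passes its speed limit or range.

## Working session

There is one attempt and no reset: what is moved stays moved. The work goes in short steps, Python scripts to look and compute and a shell command to move; the robot and the scene stay as the last step left them, time stands still between calls to the robot, and variables do not carry over. Pictures are saved under pics/ and viewed, at most 13 in all, crops included, and the job is handed in when it is done.

```bash
ls; mkdir -p pics
python3 - <<'E'
from workcell import telemetry, optics
import cv2
o=telemetry.get_obs();print({k:o[k] for k in('time','ee_pos','tcp_rot','opening')})
for n in('top','side'):
    c=optics.camera(n);cv2.imwrite(f'pics/{n}0.png',c['color'][:,:,::-1]);print(n,c['K'],c['k1'],c['extrinsics'])
E
```

```text
pics
{'time': 0.0, 'ee_pos': array([ 0.20023429, -0.51199299,  0.23058004]), 'tcp_rot': array([-1.79922714e+02, -2.37137245e-03,  2.13572364e+01]), 'opening': 0.08538603234652382}
top [[532.11655698   0.         312.70879993]
 [  0.         532.11655698 251.91925211]
 [  0.           0.           1.        ]] -0.03419217947411234 [[-0.14752469 -0.96901354  0.19811415  0.31747989]
 [-0.98904967  0.1453738  -0.02544019  0.05225031]
 [-0.00414872 -0.19969779 -0.97984875  1.08962647]
 [ 0.          0.          0.          1.        ]]
side [[580.84054523   0.         332.57398114]
 [  0.         580.84054523 239.46309989]
 [  0.           0.           1.        ]] -0.18415411940772605 [[-0.87218842 -0.3567243   0.33471649  0.13323326]
 [-0.48893346  0.65701002 -0.5738309   0.74044968]
 [-0.01521266 -0.66414276 -0.74745098  0.96091108]
 [ 0.          0.          0.          1.        ]]
```

View pics/top0.png

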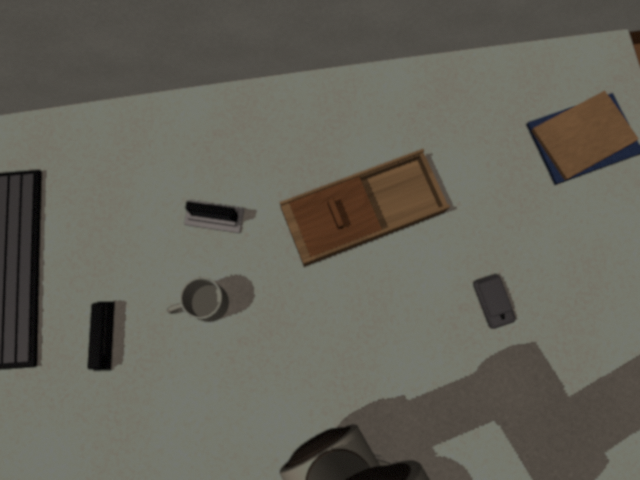

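View pics/side0.png

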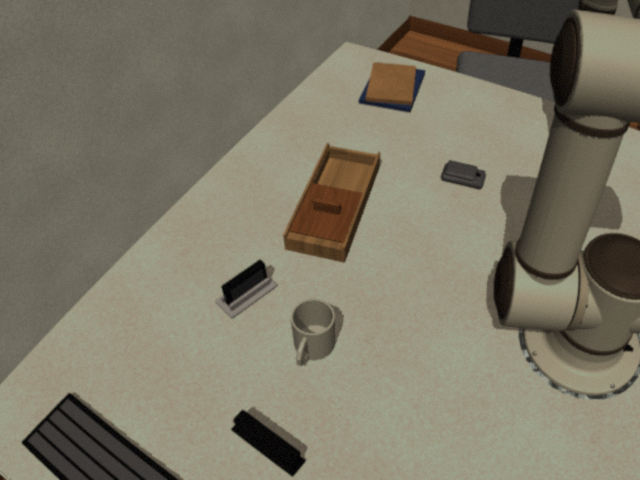

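The top view shows the stand near (213,217), the mug at (203,300), the stapler at (101,336), the mouse at (494,301), and the organiser with corners near (281,203), (422,151), (449,209) and (304,264). Its compartment is on the right and the rib is near (338,213). The side view agrees. Next I'll enlarge the stand and organiser.

```bash
cat > h.py <<'E'
import numpy as np, cv2
from workcell import telemetry, optics
def px2w(c,u,v,z):
    K=c['K'];k=c['k1'];D=np.array([k,0,0,0.])
    p=cv2.undistortPoints(np.array([[[u,v]]],float),K,D)[0,0]
    E=c['extrinsics'];d=E[:3,:3]@[p[0],p[1],1];o=E[:3,3]
    return o+d*(z-o[2])/d[2]
def w2px(c,P):
    E=np.linalg.inv(c['extrinsics'])
    return cv2.projectPoints(np.atleast_2d(np.array(P,float)),cv2.Rodrigues(E[:3,:3])[0],E[:3,3],c['K'],np.array([c['k1'],0,0,0.]))[0][:,0]
def crop(c,u0,v0,w,h,s):
    im=c['color'][v0:v0+h,u0:u0+w,::-1]
    im=cv2.resize(cv2.convertScaleAbs(im,alpha=1.6),None,fx=s,fy=s,interpolation=cv2.INTER_CUBIC)
    for x in range(0,w,10): cv2.line(im,(x*s,0),(x*s,8 if x%50 else 20),(0,0,255),1); 
    for y in range(0,h,10): cv2.line(im,(0,y*s),(8 if y%50 else 20,y*s),(0,0,255),1)
    return im
E
python3 - <<'E'
from h import *
t=optics.camera('top');s=optics.camera('side')
a=crop(t,175,190,80,50,5);b=crop(t,270,140,190,130,4)
d=crop(s,205,250,80,70,5)
im=np.zeros((600,800,3),np.uint8)
im[:250,:400]=a;im[:250,400:]=crop(s,205,260,80,50,5)
im[250:600,20:780]=cv2.resize(b,(760,520))[85:435] if 0 else cv2.resize(crop(t,270,145,190,125,4),(532,350)).repeat(1,0) if 0 else np.pad(cv2.resize(crop(t,270,145,190,125,4),(532,350)),((0,0),(0,228),(0,0)))
cv2.imwrite('pics/c1.png',im)
E
```

```text
(no output)
```

View pics/c1.png

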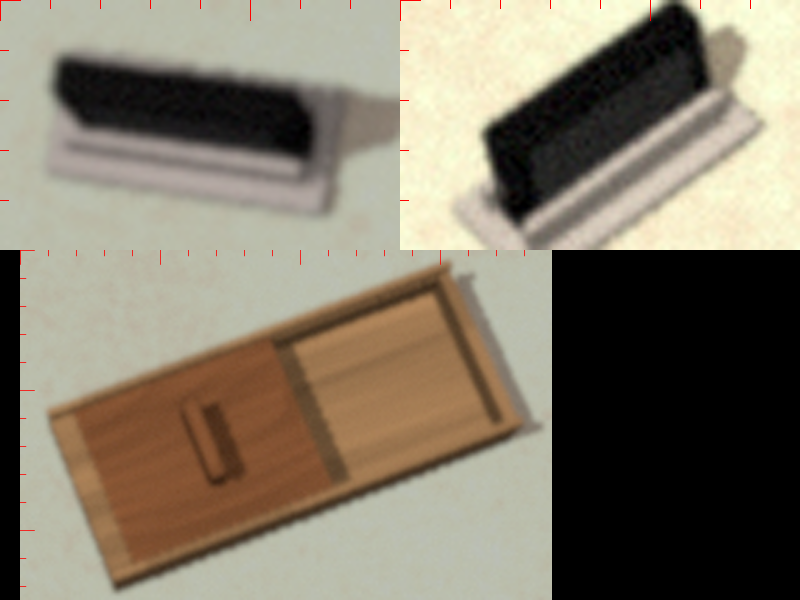

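Run:
```python
from h import *
np.set_printoptions(precision=4,suppress=True)
t=optics.camera('top');s=optics.camera('side')
f=lambda n,c,u,v,z:print(n,px2w(c,u,v,z)[:2])
f('stand FL',t,184.4,224.4,.008);f('stand FR',t,240,232.6,.008);f('stand BR',t,244,208,.008)
f('drv top backL',t,187,201,.066);f('drv top backR',t,237,206.8,.066)
f('drv top side L',s,221.6,286,.066);f('R',s,261,260,.066)
def org(n,x,y,z):f(n,t,270+(x-20)/2.8,145+(y-250)/2.8,z)
org('TL',50,412,.049);org('TR',450,265,.049);org('LR',522,428,.049);org('LL',112,583,.0)
org('LLtop',114,573,.04);org('rib',205,441,.076);org('ribA',191,401,.076);org('ribB',219,481,.076)
org('coverfar',79,425,.046);org('coverfar2',128,562,.046)
f('mug',t,203,300,.09);f('side mug',s,314,315,.09)
f('mouse',t,494,301,.02)
```

```text
stand FL [0.6346 0.2823]
stand FR [0.5996 0.1686]
stand BR [0.6514 0.1538]
drv top backL [0.6652 0.26  ]
drv top backR [0.638  0.1619]
drv top side L [0.6646 0.2621]
R [0.6334 0.1702]
TL [0.6383 0.0746]
TR [ 0.707  -0.2347]
LR [ 0.5756 -0.2625]
LL [0.5156 0.048 ]
LLtop [0.5153 0.0457]
rib [ 0.5927 -0.0312]
ribA [ 0.6232 -0.0259]
ribB [ 0.5625 -0.0363]
coverfar [0.6264 0.0551]
coverfar2 [0.5206 0.0347]
mug [0.4587 0.2447]
side mug [0.4635 0.2469]
mouse [ 0.3794 -0.3226]
```

```bash
python3 -m handwheel '[{"tx":0.045,"ty":-0.0345,"jaw":1},{"tx":0.045,"ty":-0.0345,"jaw":1},{"tx":0.045,"ty":-0.0345,"jaw":1},{"tx":0.045,"ty":-0.0345,"jaw":1},{"tx":0.045,"ty":-0.0345,"jaw":1},{"tx":0.045,"ty":-0.0345,"jaw":1},{"tx":0.045,"ty":-0.0345,"jaw":1},{"tx":0.045,"ty":-0.0345,"jaw":1},{"tx":0.045,"ty":-0.0345,"jaw":1},{"tx":0.045,"ty":-0.0345,"jaw":1}]' 40
python3 -m handwheel '[{"tx":0.045,"ty":-0.0345,"jaw":1},{"tx":0.045,"ty":-0.0345,"jaw":1},{"tx":0.045,"ty":-0.0345,"jaw":1},{"tx":0.045,"ty":-0.0345,"jaw":1},{"az":-10.5,"jaw":1},{"az":-10.5,"jaw":1},{"az":-10.5,"jaw":1},{"az":-10.5,"jaw":1},{"az":-10.5,"jaw":1},{"jaw":1}]'
```

```text
$[0]: bad value
$[0]: bad value
```

```bash
python3 -m handwheel '[{"tx":0.045,"ty":-0.0345,"tz":0,"ax":0,"ay":0,"az":0,"jaw":1},{"tx":0.045,"ty":-0.0345,"tz":0,"ax":0,"ay":0,"az":0,"jaw":1},{"tx":0.045,"ty":-0.0345,"tz":0,"ax":0,"ay":0,"az":0,"jaw":1},{"tx":0.045,"ty":-0.0345,"tz":0,"ax":0,"ay":0,"az":0,"jaw":1},{"tx":0.045,"ty":-0.0345,"tz":0,"ax":0,"ay":0,"az":0,"jaw":1},{"tx":0.045,"ty":-0.0345,"tz":0,"ax":0,"ay":0,"az":0,"jaw":1},{"tx":0.045,"ty":-0.0345,"tz":0,"ax":0,"ay":0,"az":0,"jaw":1},{"tx":0.045,"ty":-0.0345,"tz":0,"ax":0,"ay":0,"az":0,"jaw":1},{"tx":0.045,"ty":-0.0345,"tz":0,"ax":0,"ay":0,"az":0,"jaw":1},{"tx":0.045,"ty":-0.0345,"tz":0,"ax":0,"ay":0,"az":0,"jaw":1}]' 40
```

```text
time: 1.55
ee_pos: [0.4945, -0.0252, 0.2314]
tcp_rot: [180.0, -0.0, 21.4]
wrist_force: [0.8, -0.8, 0.8]
opening: 0.0857
grasp_force: 0.0
```

```bash
python3 -m handwheel '[{"tx":0.045,"ty":-0.0342,"tz":0,"ax":0,"ay":0,"az":0,"jaw":1},{"tx":0.045,"ty":-0.0342,"tz":0,"ax":0,"ay":0,"az":0,"jaw":1},{"tx":0.045,"ty":-0.0342,"tz":0,"ax":0,"ay":0,"az":0,"jaw":1},{"tx":0.045,"ty":-0.0342,"tz":0,"ax":0,"ay":0,"az":0,"jaw":1},{"tx":0.045,"ty":-0.0342,"tz":0,"ax":0,"ay":0,"az":0,"jaw":1},{"tx":0,"ty":0,"tz":0.01,"ax":0,"ay":0,"az":-10.5,"jaw":1},{"tx":0,"ty":0,"tz":0.01,"ax":0,"ay":0,"az":-10.5,"jaw":1},{"tx":0,"ty":0,"tz":0.01,"ax":0,"ay":0,"az":-10.5,"jaw":1},{"tx":0,"ty":0,"tz":0.01,"ax":0,"ay":0,"az":-10.5,"jaw":1},{"tx":0,"ty":0,"tz":0.01,"ax":0,"ay":0,"az":-10.5,"jaw":1}]'
python3 - <<'E'
from h import *
print(telemetry.get_obs()['q'])
t=optics.camera('top');s=optics.camera('side')
im=np.zeros((600,800,3),np.uint8)
im[:,:400]=crop(t,170,160,80,120,5);im[:400,400:]=crop(s,205,230,80,80,5)
cv2.imwrite('pics/c2.png',im)
# predicted drive top-edge corners
a=np.radians(73.8);x=np.array([np.cos(a),np.sin(a)]);n=np.array([x[1],-x[0]]);C=np.array([.642,.216])
P=[[*(C+sx*.05*x+sn*.009*n),.066] for sx in(1,-1) for sn in(1,-1)]
print(w2px(t,P),w2px(s,P))
E
```

```text
time: 2.8
ee_pos: [0.641, 0.2142, 0.1807]
tcp_rot: [-180.0, 0.0, 74.2]
wrist_force: [-1.2, -0.3, 0.9]
opening: 0.0851
grasp_force: 0.0
[1.84772871e+01 2.23245244e+01 2.51225281e+01 9.28219016e+01
 1.73488740e-04 1.24271998e+02]
[[186.29533145 201.37804244]
 [184.6597507  209.93842432]
 [235.30501059 207.70238785]
 [233.8288959  216.32013131]] [[221.78367795 285.76448913]
 [227.41326463 291.04611507]
 [260.9539922  257.81185173]
 [266.70445568 262.68738131]]
```

View pics/c2.png

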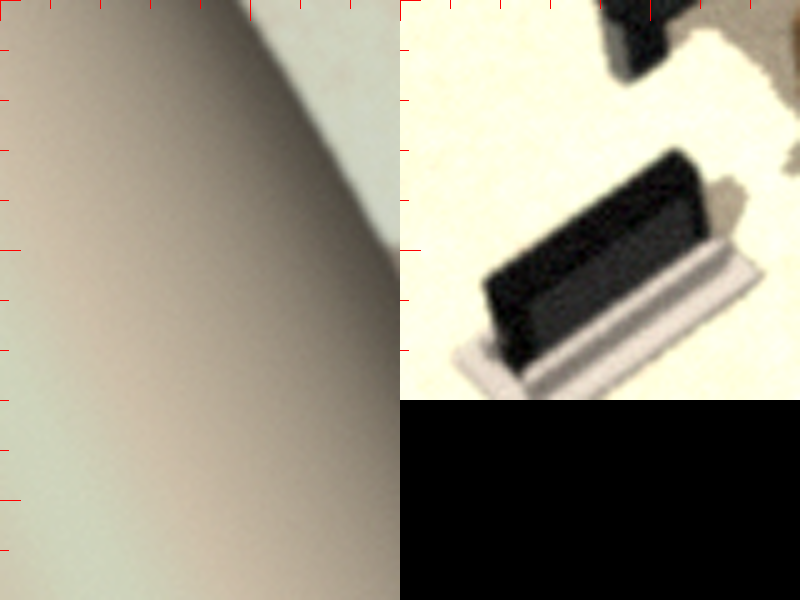

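The drive's top edge runs from (221.6,286) to (261,260) in the side view, within 2 px of my prediction. The gripper is centred above it, so I'll descend and grip.

```bash
python3 -m handwheel '[{"tx":0,"ty":0,"tz":0.03,"ax":0,"ay":0,"az":0,"jaw":1},{"tx":0.001,"ty":0,"tz":0.03,"ax":0,"ay":0,"az":0,"jaw":0.6},{"tx":0,"ty":0,"tz":0.03,"ax":0,"ay":0,"az":0,"jaw":0.3},{"tx":0,"ty":0,"tz":0.03,"ax":0,"ay":0,"az":0,"jaw":0.3},{"tx":0,"ty":0,"tz":0.02,"ax":0,"ay":0,"az":0,"jaw":0.3},{"tx":0,"ty":0,"tz":0.01,"ax":0,"ay":0,"az":0,"jaw":0.2},{"tx":0,"ty":0,"tz":0,"ax":0,"ay":0,"az":0,"jaw":-0.2},{"tx":0,"ty":0,"tz":0,"ax":0,"ay":0,"az":0,"jaw":-0.4},{"tx":0,"ty":0,"tz":0,"ax":0,"ay":0,"az":0,"jaw":-1},{"tx":0,"ty":0,"tz":0,"ax":0,"ay":0,"az":0,"jaw":-1}]' 40
python3 -m handwheel '[{"tx":0,"ty":0,"tz":0,"ax":0,"ay":0,"az":0,"jaw":-1},{"tx":0,"ty":0,"tz":0,"ax":0,"ay":0,"az":0,"jaw":-1},{"tx":0,"ty":0,"tz":-0.005,"ax":0,"ay":0,"az":0,"jaw":-1},{"tx":0,"ty":0,"tz":-0.01,"ax":0,"ay":0,"az":0,"jaw":-1},{"tx":0,"ty":0,"tz":-0.02,"ax":0,"ay":0,"az":0,"jaw":-1},{"tx":0,"ty":0,"tz":-0.02,"ax":0,"ay":0,"az":0,"jaw":-1},{"tx":0,"ty":0,"tz":-0.02,"ax":0,"ay":0,"az":0,"jaw":-1},{"tx":0,"ty":0,"tz":-0.02,"ax":0,"ay":0,"az":0,"jaw":-1},{"tx":0,"ty":0,"tz":-0.02,"ax":0,"ay":0,"az":0,"jaw":-1},{"tx":0,"ty":0,"tz":-0.02,"ax":0,"ay":0,"az":0,"jaw":-1}]'
```

```text
time: 4.15
ee_pos: [0.6422, 0.2153, 0.0326]
tcp_rot: [179.9, -0.1, 73.8]
wrist_force: [3.1, -0.4, 5.0]
opening: 0.0177
grasp_force: 40.6
time: 5.4
ee_pos: [0.641, 0.2153, 0.168]
tcp_rot: [180.0, -0.0, 73.9]
wrist_force: [0.3, -0.0, -2.6]
opening: 0.0173
grasp_force: 39.9
```

```bash
python3 -m handwheel '[{"tx":-0.04,"ty":-0.0273,"tz":0,"ax":0,"ay":0,"az":0,"jaw":-1},{"tx":-0.04,"ty":-0.0273,"tz":0,"ax":0,"ay":0,"az":0,"jaw":-1},{"tx":-0.04,"ty":-0.0273,"tz":0,"ax":0,"ay":0,"az":0,"jaw":-1},{"tx":-0.04,"ty":-0.0273,"tz":0,"ax":0,"ay":0,"az":0,"jaw":-1},{"tx":-0.04,"ty":-0.0273,"tz":0,"ax":0,"ay":0,"az":0,"jaw":-1},{"tx":-0.04,"ty":-0.0273,"tz":0,"ax":0,"ay":0,"az":0,"jaw":-1},{"tx":-0.04,"ty":-0.0273,"tz":0,"ax":0,"ay":0,"az":0,"jaw":-1},{"tx":0,"ty":0,"tz":0.02,"ax":0,"ay":0,"az":-9.2,"jaw":-1},{"tx":0,"ty":0,"tz":0.02,"ax":0,"ay":0,"az":-9.2,"jaw":-1},{"tx":0,"ty":0,"tz":0.01,"ax":0,"ay":0,"az":-9.2,"jaw":-1}]'
```

```text
time: 6.65
ee_pos: [0.3794, -0.0007, 0.1164]
tcp_rot: [180.0, -0.0, 101.8]
wrist_force: [-1.2, 0.3, -2.3]
opening: 0.0179
grasp_force: 40.1
```

```bash
python3 -m handwheel '[{"tx":0,"ty":0,"tz":0,"ax":10,"ay":0,"az":0,"jaw":-1},{"tx":0,"ty":0,"tz":0,"ax":10,"ay":0,"az":0,"jaw":-1},{"tx":0,"ty":0,"tz":0,"ax":10,"ay":0,"az":0,"jaw":-1},{"tx":0,"ty":0,"tz":0,"ax":0,"ay":0,"az":0,"jaw":-1},{"tx":0,"ty":0,"tz":0,"ax":0,"ay":0,"az":0,"jaw":-1},{"tx":0,"ty":0,"tz":0,"ax":0,"ay":0,"az":0,"jaw":-1},{"tx":0,"ty":0,"tz":0,"ax":0,"ay":0,"az":0,"jaw":-1},{"tx":0,"ty":0,"tz":0,"ax":0,"ay":0,"az":0,"jaw":-1},{"tx":0,"ty":0,"tz":0,"ax":0,"ay":0,"az":0,"jaw":-1},{"tx":0,"ty":0,"tz":0,"ax":0,"ay":0,"az":0,"jaw":-1}]'
python3 - <<'E'
from h import *
o=telemetry.get_obs();print(o['q'],o['ee_pos'])
from scipy.spatial.transform import Rotation as R
print(R.from_euler('xyz',o['tcp_rot'],degrees=True).as_matrix())
s=optics.camera('side');u,v=w2px(s,[o['ee_pos']])[0];print(u,v)
u,v=int(u),int(v);cv2.imwrite('pics/c3.png',crop(s,max(0,min(500,u-70)),v-60,140,120,5))
E
```

```text
time: 7.9
ee_pos: [0.3798, -0.0007, 0.1164]
tcp_rot: [-150.0, 0.0, 101.5]
wrist_force: [0.2, 0.1, -1.7]
opening: 0.0173
grasp_force: 40.3
[  3.04050878  10.77046585  -2.5214014  106.42496491  -4.19632085
  82.69828811] [ 0.37984916 -0.00070768  0.11637674]
[[-1.98623624e-01  8.48903480e-01 -4.89807654e-01]
 [ 9.80075841e-01  1.72023214e-01 -9.92943050e-02]
 [-3.29943276e-05 -4.99770843e-01 -8.66157667e-01]]
413.9265471053248 232.33506117277375
```

View pics/c3.png

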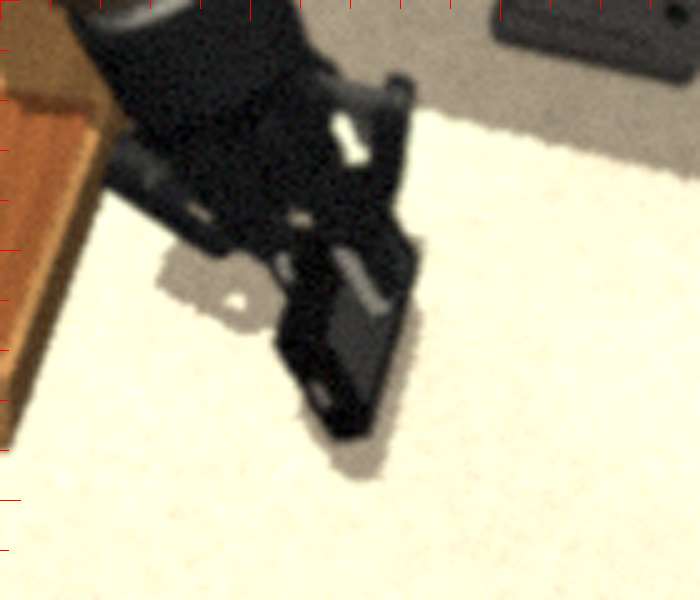

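The drive is tilted 30° with its top leaning away from the base, and its lower edge hangs near (412,260) above clear desk. Next I'll set that edge on the desk.

```bash
python3 -m handwheel '[{"tx":0,"ty":0.0085,"tz":0.015,"ax":0,"ay":0,"az":0,"jaw":-1},{"tx":0,"ty":0.0085,"tz":0.015,"ax":0,"ay":0,"az":0,"jaw":-1},{"tx":0,"ty":0.0085,"tz":0.015,"ax":0,"ay":0,"az":0,"jaw":-1},{"tx":0,"ty":0.0085,"tz":0.015,"ax":0,"ay":0,"az":0,"jaw":-1},{"tx":0,"ty":0.006,"tz":0.01,"ax":0,"ay":0,"az":0,"jaw":-1},{"tx":0,"ty":0.003,"tz":0.005,"ax":0,"ay":0,"az":0,"jaw":-1},{"tx":0,"ty":0.001,"tz":0.002,"ax":0,"ay":0,"az":0,"jaw":-1},{"tx":0,"ty":0.001,"tz":0.002,"ax":0,"ay":0,"az":0,"jaw":-1},{"tx":0,"ty":0,"tz":0,"ax":0,"ay":0,"az":0,"jaw":-1},{"tx":0,"ty":0,"tz":0,"ax":0,"ay":0,"az":0,"jaw":-1}]'
```

```text
time: 9.2
ee_pos: [0.3796, -0.0008, 0.0257]
tcp_rot: [-150.0, 0.0, 101.5]
wrist_force: [0.7, -0.4, 0.9]
opening: 0.0174
grasp_force: 40.8
```

```bash
python3 -m handwheel '[{"tx":0,"ty":0.0003,"tz":0.0005,"ax":0,"ay":0,"az":0,"jaw":-0.485},{"tx":0,"ty":0.0008,"tz":0.0012,"ax":-3.3,"ay":0,"az":0,"jaw":-0.42},{"tx":0,"ty":0.0008,"tz":0.0012,"ax":-3.3,"ay":0,"az":0,"jaw":-0.35},{"tx":0,"ty":0.0008,"tz":0.0012,"ax":-3.4,"ay":0,"az":0,"jaw":-0.275},{"tx":0,"ty":0.0011,"tz":0.0013,"ax":-3.3,"ay":0,"az":0,"jaw":-0.2},{"tx":0,"ty":0.0011,"tz":0.0013,"ax":-3.3,"ay":0,"az":0,"jaw":-0.12},{"tx":0,"ty":0.0011,"tz":0.0013,"ax":-3.4,"ay":0,"az":0,"jaw":-0.04},{"tx":0,"ty":0.0013,"tz":0.0016,"ax":-3.3,"ay":0,"az":0,"jaw":0.03},{"tx":0,"ty":0.0013,"tz":0.0016,"ax":-3.3,"ay":0,"az":0,"jaw":0.1},{"tx":0,"ty":0.0013,"tz":0.0016,"ax":-3.4,"ay":0,"az":0,"jaw":0.17}]' 20
python3 - <<'E'
from h import *
o=telemetry.get_obs()
s=optics.camera('side');u,v=w2px(s,[o['ee_pos']])[0];print(u,v)
u,v=int(u),int(v);cv2.imwrite('pics/c4.png',crop(s,u-70,v-60,140,100,5))
E
```

```text
time: 10.45
ee_pos: [0.3853, 0.0004, 0.0108]
tcp_rot: [179.9, 0.0, 101.5]
wrist_force: [0.3, 0.7, 1.3]
opening: 0.0504
grasp_force: 0.5
406.8469479568919 265.52847176772997
```

View pics/c4.png

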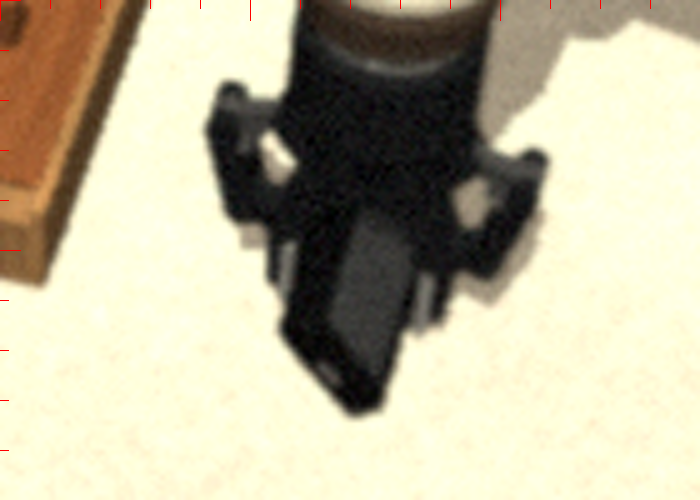

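The drive leans on the far finger, with its lower edge on the desk near (408,288) in the side view. I'll widen the jaws slowly so it goes down flat.

```bash
python3 -m handwheel '[{"tx":0,"ty":0,"tz":0.001,"ax":0,"ay":0,"az":0,"jaw":0.21},{"tx":0,"ty":0,"tz":0.001,"ax":0,"ay":0,"az":0,"jaw":0.25},{"tx":0,"ty":0,"tz":0.001,"ax":0,"ay":0,"az":0,"jaw":0.29},{"tx":0,"ty":0,"tz":0.001,"ax":0,"ay":0,"az":0,"jaw":0.33},{"tx":0,"ty":0,"tz":0.001,"ax":0,"ay":0,"az":0,"jaw":0.36},{"tx":0,"ty":0,"tz":0.001,"ax":0,"ay":0,"az":0,"jaw":0.39},{"tx":0,"ty":0,"tz":0,"ax":0,"ay":0,"az":0,"jaw":0.42},{"tx":0,"ty":0,"tz":0,"ax":0,"ay":0,"az":0,"jaw":0.45},{"tx":0,"ty":0,"tz":0,"ax":0,"ay":0,"az":0,"jaw":0.48},{"tx":0,"ty":0,"tz":0,"ax":0,"ay":0,"az":0,"jaw":0.52}]'
python3 -m handwheel '[{"tx":0,"ty":0,"tz":0,"ax":0,"ay":0,"az":0,"jaw":0.6},{"tx":0,"ty":0,"tz":0,"ax":0,"ay":0,"az":0,"jaw":0.8},{"tx":0,"ty":0,"tz":0,"ax":0,"ay":0,"az":0,"jaw":1},{"tx":0,"ty":0,"tz":0,"ax":0,"ay":0,"az":0,"jaw":1},{"tx":0,"ty":0,"tz":-0.01,"ax":0,"ay":0,"az":0,"jaw":1},{"tx":0,"ty":0,"tz":-0.02,"ax":0,"ay":0,"az":0,"jaw":1},{"tx":0,"ty":0,"tz":-0.02,"ax":0,"ay":0,"az":0,"jaw":1},{"tx":0,"ty":0,"tz":-0.02,"ax":0,"ay":0,"az":0,"jaw":1},{"tx":0,"ty":0,"tz":-0.02,"ax":0,"ay":0,"az":0,"jaw":1},{"tx":0,"ty":0,"tz":0,"ax":0,"ay":0,"az":0,"jaw":1}]'
python3 - <<'E'
from h import *
o=telemetry.get_obs()
s=optics.camera('side');t=optics.camera('top')
im=np.zeros((500,800,3),np.uint8)
im[:,:500]=crop(s,357,230,100,100,5);im[:,500:]=crop(t,290,260,60,100,5)
cv2.imwrite('pics/c5.png',im)
a=np.radians(101.5);x=np.array([np.cos(a),np.sin(a)]);n=np.array([x[1],-x[0]]);C=o['ee_pos'][:2]
P=[[*(C+sx*.05*x+sn*.029*n),.018] for sx in(1,-1) for sn in(1,-1)]
print(w2px(s,P),w2px(t,P))
E
```

```text
time: 11.75
ee_pos: [0.3849, 0.0004, 0.0044]
tcp_rot: [-180.0, -0.0, 101.5]
wrist_force: [0.2, 1.3, -1.5]
opening: 0.065
grasp_force: 0.2
time: 13.0
ee_pos: [0.386, 0.0004, 0.0963]
tcp_rot: [179.8, 0.0, 101.5]
wrist_force: [0.2, -1.5, 0.1]
opening: 0.0853
grasp_force: 0.0
[[387.57940089 278.07907526]
 [415.15812503 284.62036746]
 [398.9475441  243.04491136]
 [425.21170962 248.98538618]] [[307.10019263 316.781056  ]
 [317.02045241 344.291605  ]
 [353.68916708 299.76652468]
 [364.00591623 326.94455985]]
```

View pics/c5.png

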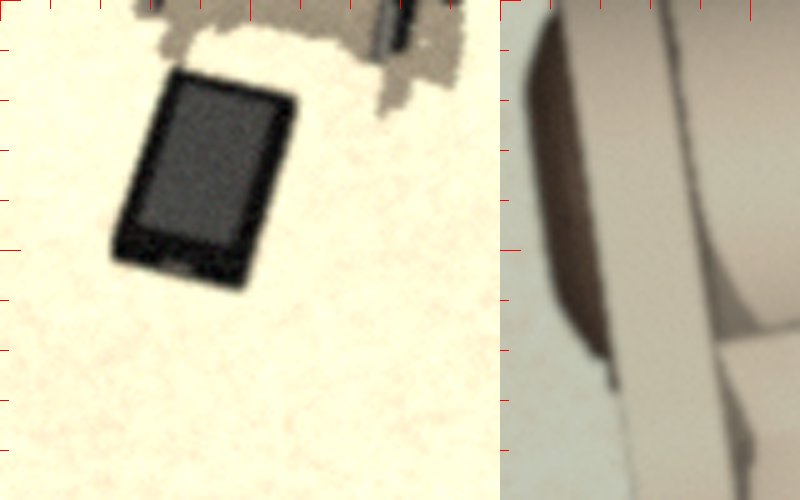

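The drive lies flat. Its top-face corners in the side view are near (379.6,278.4), (392.4,243.2) and (416.6,249.2), about 8 px to the far side of the gripper.

Run:
```python
from h import *
s=optics.camera('side')
A,B,C=[px2w(s,*p,.018)[:2] for p in((379.6,278.4),(392.4,243.2),(416.6,249.2))]
print(A,B,C,'len',np.linalg.norm(A-B),np.linalg.norm(B-C),'ctr',(A+C)/2,'ang',np.degrees(np.arctan2(*(A-B)[::-1])),np.degrees(np.arctan2(*(B-C)[::-1])))
```

```text
[0.41849145 0.06370538] [ 0.43665262 -0.03567493] [ 0.38362403 -0.04500244] len 0.10102610861651787 0.05384267408873024 ctr [0.40105774 0.00935147] ang 100.35619386439413 9.976043897230674
```

```bash
python3 -m handwheel '[{"tx":0.0028,"ty":0.008,"tz":0.01,"ax":0,"ay":0,"az":0,"jaw":1},{"tx":0.0027,"ty":0.008,"tz":0.02,"ax":0,"ay":0,"az":0,"jaw":1},{"tx":0,"ty":0,"tz":0.03,"ax":0,"ay":0,"az":0,"jaw":1},{"tx":0,"ty":0,"tz":0.02,"ax":0,"ay":0,"az":0,"jaw":1},{"tx":0,"ty":0,"tz":0.01,"ax":0,"ay":0,"az":0,"jaw":1},{"tx":0,"ty":0,"tz":0.0025,"ax":0,"ay":0,"az":0,"jaw":0.8},{"tx":0,"ty":0,"tz":0,"ax":0,"ay":0,"az":0,"jaw":0.5},{"tx":0,"ty":0,"tz":0,"ax":0,"ay":0,"az":0,"jaw":0.2},{"tx":0,"ty":0,"tz":0,"ax":0,"ay":0,"az":0,"jaw":-1},{"tx":0,"ty":0,"tz":0,"ax":0,"ay":0,"az":0,"jaw":-1}]' 40
python3 -m handwheel '[{"tx":0,"ty":0,"tz":0,"ax":0,"ay":0,"az":0,"jaw":-1},{"tx":0,"ty":0,"tz":0,"ax":0,"ay":0,"az":0,"jaw":-1},{"tx":0,"ty":0,"tz":-0.005,"ax":0,"ay":0,"az":0,"jaw":-1},{"tx":0,"ty":0,"tz":-0.01,"ax":0,"ay":0,"az":0,"jaw":-1},{"tx":0,"ty":0,"tz":-0.02,"ax":0,"ay":0,"az":0,"jaw":-1},{"tx":0,"ty":0,"tz":-0.02,"ax":0,"ay":0,"az":0,"jaw":-1},{"tx":0,"ty":0,"tz":-0.02,"ax":0,"ay":0,"az":0,"jaw":-1},{"tx":0,"ty":0,"tz":-0.02,"ax":0,"ay":0,"az":0,"jaw":-1},{"tx":0,"ty":0,"tz":-0.02,"ax":0,"ay":0,"az":0,"jaw":-1},{"tx":0,"ty":0,"tz":0,"ax":0,"ay":0,"az":0,"jaw":-1}]' 50
python3 - <<'E'
from h import *
t=optics.camera('top');s=optics.camera('side')
im=np.zeros((600,800,3),np.uint8)
im[:,:400]=crop(s,350,190,100,150,4);im[:520,400:]=crop(s,280,140,100,130,4)
cv2.imwrite('pics/c6.png',im)
E
```

```text
time: 14.4
ee_pos: [0.4006, 0.009, 0.0032]
tcp_rot: [179.9, 0.0, 101.5]
wrist_force: [-0.4, 1.2, 7.1]
opening: 0.0566
grasp_force: 43.8
time: 15.65
ee_pos: [0.4005, 0.009, 0.1186]
tcp_rot: [179.9, 0.0, 101.5]
wrist_force: [-0.8, -0.5, -2.9]
opening: 0.0567
grasp_force: 54.2
```

View pics/c6.png

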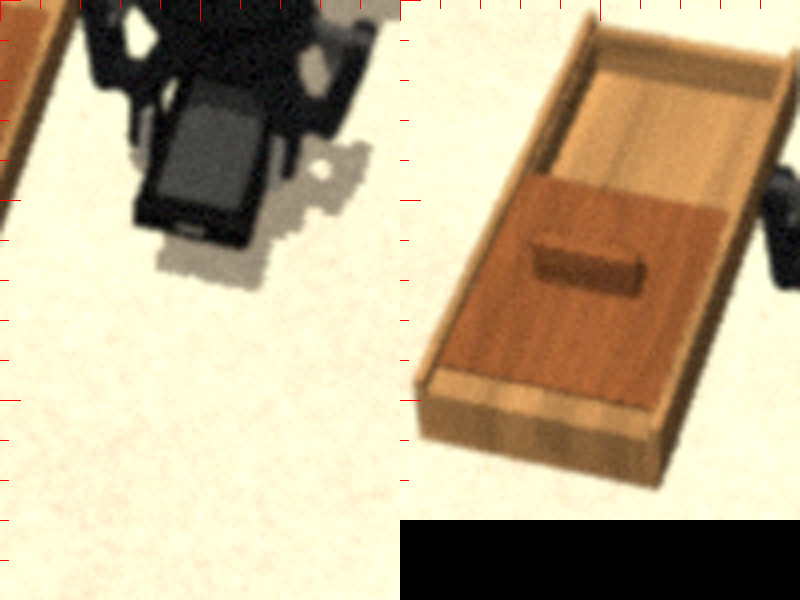

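The drive is held level by its long edges. In the side view the cover's leading edge runs from (311,183) to (362,192.5), and the organiser's rail corners are near (328,144), (379,154) and (284.5,236).

Run:
```python
from h import *
s=optics.camera('side')
for n,x,y,z in(('TL',592,13,.049),('TR',795,53,.049),('LL',418,383,.049),('LRbot',660,487,0),('covL',525,173,.046),('covR',728,210,.046),('rib',590,252,.076)):
    print(n,px2w(s,280+(x-400)/4,140+y/4,z)[:2].round(4))
```

```text
TL [ 0.7075 -0.2325]
TR [ 0.58   -0.2576]
LL [0.6363 0.0798]
LRbot [0.509  0.0457]
covL [ 0.6713 -0.0901]
covR [ 0.554  -0.1184]
rib [ 0.5907 -0.0256]
```

```bash
python3 -m handwheel '[{"tx":-0.0371,"ty":0.0308,"tz":0,"ax":0,"ay":0,"az":0,"jaw":-1},{"tx":-0.0371,"ty":0.0308,"tz":0,"ax":0,"ay":0,"az":0,"jaw":-1},{"tx":-0.0371,"ty":0.0308,"tz":0,"ax":0,"ay":0,"az":0,"jaw":-1},{"tx":-0.0371,"ty":0.0308,"tz":0,"ax":0,"ay":0,"az":0,"jaw":-1},{"tx":-0.0371,"ty":0.0308,"tz":0,"ax":0,"ay":0,"az":0,"jaw":-1},{"tx":-0.0371,"ty":0.0308,"tz":0,"ax":0,"ay":0,"az":0,"jaw":-1},{"tx":0,"ty":0,"tz":0,"ax":0,"ay":0,"az":-0.9,"jaw":-1},{"tx":0,"ty":0,"tz":0.02,"ax":0,"ay":0,"az":0,"jaw":-1},{"tx":0,"ty":0,"tz":0.01,"ax":0,"ay":0,"az":0,"jaw":-1},{"tx":0,"ty":0,"tz":0,"ax":0,"ay":0,"az":0,"jaw":-1}]'
python3 - <<'E'
from h import *
s=optics.camera('side')
cv2.imwrite('pics/c7.png',crop(s,280,110,120,120,5))
E
```

```text
time: 17.05
ee_pos: [0.6241, -0.1719, 0.0861]
tcp_rot: [-179.9, -0.1, 102.4]
wrist_force: [0.3, -0.2, -1.0]
opening: 0.0564
grasp_force: 54.3
```

View pics/c7.png

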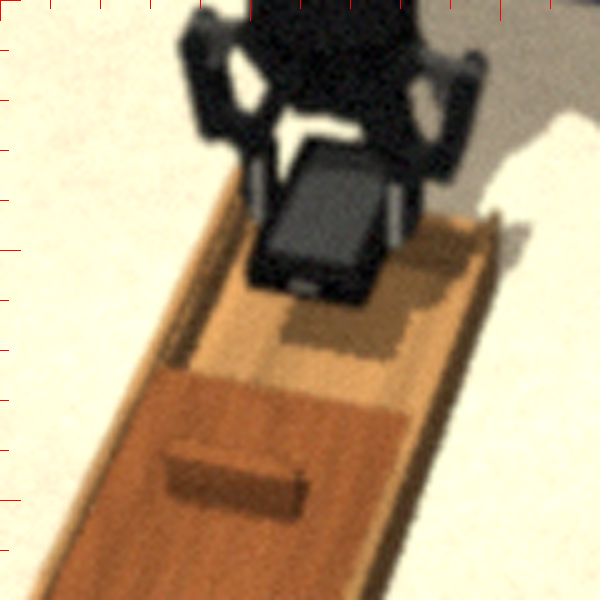

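The drive hangs level and aligned over the compartment, clear of the walls and of the cover edge. Now I'll lower it.

```bash
python3 -m handwheel '[{"tx":0,"ty":0.0015,"tz":0.015,"ax":0,"ay":0,"az":0,"jaw":-1},{"tx":0,"ty":0,"tz":0.015,"ax":0,"ay":0,"az":0,"jaw":-1},{"tx":0,"ty":0,"tz":0.015,"ax":0,"ay":0,"az":0,"jaw":-1},{"tx":0,"ty":0,"tz":0.01,"ax":0,"ay":0,"az":0,"jaw":-1},{"tx":0,"ty":0,"tz":0.007,"ax":0,"ay":0,"az":0,"jaw":-1},{"tx":0,"ty":0,"tz":0.004,"ax":0,"ay":0,"az":0,"jaw":-1},{"tx":0,"ty":0,"tz":0.003,"ax":0,"ay":0,"az":0,"jaw":-1},{"tx":0,"ty":0,"tz":0.001,"ax":0,"ay":0,"az":0,"jaw":-1},{"tx":0,"ty":0,"tz":0,"ax":0,"ay":0,"az":0,"jaw":-1},{"tx":0,"ty":0,"tz":0,"ax":0,"ay":0,"az":0,"jaw":-1}]'
```

```text
time: 18.35
ee_pos: [0.6267, -0.1722, 0.0174]
tcp_rot: [180.0, 0.0, 102.4]
wrist_force: [-0.1, -0.2, -2.1]
opening: 0.0561
grasp_force: 54.4
```

Not in contact yet. I'll go down in small steps.

```bash
python3 -m handwheel '[{"tx":0,"ty":0,"tz":0.001,"ax":0,"ay":0,"az":0,"jaw":-1},{"tx":0,"ty":0,"tz":0.001,"ax":0,"ay":0,"az":0,"jaw":-1},{"tx":0,"ty":0,"tz":0.001,"ax":0,"ay":0,"az":0,"jaw":-1},{"tx":0,"ty":0,"tz":0,"ax":0,"ay":0,"az":0,"jaw":-1},{"tx":0,"ty":0,"tz":0,"ax":0,"ay":0,"az":0,"jaw":-1},{"tx":0,"ty":0,"tz":0,"ax":0,"ay":0,"az":0,"jaw":-1},{"tx":0,"ty":0,"tz":0,"ax":0,"ay":0,"az":0,"jaw":-1},{"tx":0,"ty":0,"tz":0,"ax":0,"ay":0,"az":0,"jaw":-1},{"tx":0,"ty":0,"tz":0,"ax":0,"ay":0,"az":0,"jaw":-1},{"tx":0,"ty":0,"tz":0,"ax":0,"ay":0,"az":0,"jaw":-1}]'
```

```text
time: 19.6
ee_pos: [0.6265, -0.1722, 0.0141]
tcp_rot: [-180.0, -0.0, 102.4]
wrist_force: [-0.2, -0.0, -1.9]
opening: 0.0565
grasp_force: 54.4
```

```bash
python3 -m handwheel '[{"tx":0,"ty":0,"tz":0.001,"ax":0,"ay":0,"az":0,"jaw":-1},{"tx":0,"ty":0,"tz":0.0005,"ax":0,"ay":0,"az":0,"jaw":-1},{"tx":0,"ty":0,"tz":0,"ax":0,"ay":0,"az":0,"jaw":-1},{"tx":0,"ty":0,"tz":0,"ax":0,"ay":0,"az":0,"jaw":0.4},{"tx":0,"ty":0,"tz":0,"ax":0,"ay":0,"az":0,"jaw":0.5},{"tx":0,"ty":0,"tz":0,"ax":0,"ay":0,"az":0,"jaw":0.58},{"tx":0,"ty":0,"tz":-0.005,"ax":0,"ay":0,"az":0,"jaw":0.58},{"tx":0,"ty":0,"tz":-0.01,"ax":0,"ay":0,"az":0,"jaw":0.58},{"tx":0,"ty":0,"tz":-0.03,"ax":0,"ay":0,"az":0,"jaw":0.58},{"tx":0,"ty":0,"tz":-0.04,"ax":0,"ay":0,"az":0,"jaw":0.58}]'
```

```text
time: 20.85
ee_pos: [0.6261, -0.1721, 0.0984]
tcp_rot: [-179.9, -0.0, 102.4]
wrist_force: [0.3, -0.7, 0.2]
opening: 0.0677
grasp_force: 0.0
```

```bash
python3 -m handwheel '[{"tx":0.049,"ty":-0.0008,"tz":-0.02,"ax":0,"ay":0,"az":0,"jaw":0.58},{"tx":0.049,"ty":-0.0008,"tz":-0.02,"ax":0,"ay":0,"az":0,"jaw":0.58},{"tx":0.049,"ty":-0.0009,"tz":0,"ax":0,"ay":0,"az":0,"jaw":0.58},{"tx":0,"ty":0,"tz":0,"ax":0,"ay":0,"az":-10,"jaw":0.58},{"tx":0,"ty":0,"tz":0,"ax":0,"ay":0,"az":-10,"jaw":0.3},{"tx":0,"ty":0,"tz":0,"ax":0,"ay":0,"az":-10,"jaw":0.1},{"tx":0,"ty":0,"tz":0,"ax":0,"ay":0,"az":-10,"jaw":0.1},{"tx":0,"ty":0,"tz":0,"ax":0,"ay":0,"az":-10,"jaw":0.1},{"tx":0,"ty":0,"tz":0,"ax":0,"ay":0,"az":-10,"jaw":0.1},{"tx":0,"ty":0,"tz":0,"ax":0,"ay":0,"az":-10,"jaw":0.1}]'
python3 -m handwheel '[{"tx":0,"ty":0,"tz":0.01,"ax":0,"ay":0,"az":-10,"jaw":0.1},{"tx":0,"ty":0,"tz":0.01,"ax":0,"ay":0,"az":-10,"jaw":0.1},{"tx":0,"ty":0,"tz":0.01,"ax":0,"ay":0,"az":0,"jaw":0.1},{"tx":0,"ty":0,"tz":0,"ax":0,"ay":0,"az":0,"jaw":0.1},{"tx":0,"ty":0,"tz":0,"ax":0,"ay":0,"az":0,"jaw":0.1},{"tx":0,"ty":0,"tz":0,"ax":0,"ay":0,"az":0,"jaw":0.1},{"tx":0,"ty":0,"tz":0,"ax":0,"ay":0,"az":0,"jaw":0.1},{"tx":0,"ty":0,"tz":0,"ax":0,"ay":0,"az":0,"jaw":0.1},{"tx":0,"ty":0,"tz":0,"ax":0,"ay":0,"az":0,"jaw":0.1},{"tx":0,"ty":0,"tz":0,"ax":0,"ay":0,"az":0,"jaw":0.1}]'
python3 - <<'E'
from h import *
s=optics.camera('side')
cv2.imwrite('pics/c8.png',crop(s,270,120,120,120,5))
E
```

```text
time: 22.1
ee_pos: [0.5928, -0.0291, 0.1386]
tcp_rot: [180.0, 0.1, 172.7]
wrist_force: [-0.4, -0.9, 0.8]
opening: 0.0469
grasp_force: 0.0
time: 23.35
ee_pos: [0.5926, -0.0291, 0.1076]
tcp_rot: [180.0, -0.0, -167.6]
wrist_force: [0.2, -1.0, -0.4]
opening: 0.0469
grasp_force: 0.0
```

View pics/c8.png

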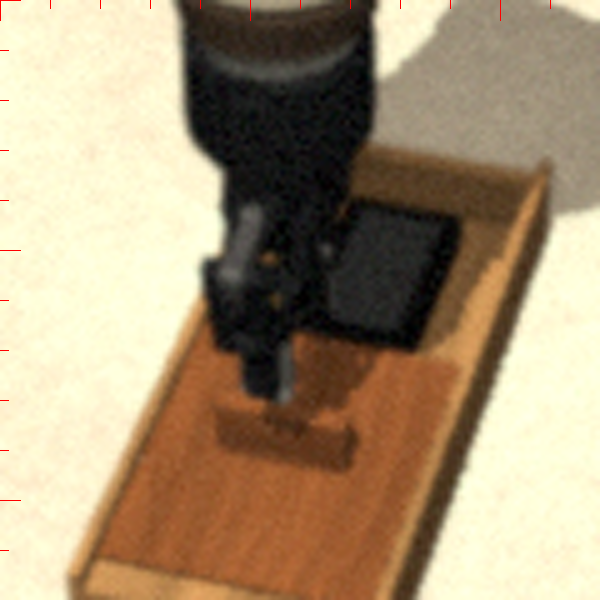

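The drive lies flat in the compartment, with its dark top from about (337,163) to (360,188). The gripper stands over the rib. I'll lower, grip and slide.

```bash
python3 -m handwheel '[{"tx":0,"ty":0,"tz":0.02,"ax":0,"ay":0,"az":0,"jaw":0.1},{"tx":0,"ty":0,"tz":0.02,"ax":0,"ay":0,"az":0,"jaw":0.1},{"tx":0,"ty":0,"tz":0.01,"ax":0,"ay":0,"az":0,"jaw":0.1},{"tx":0,"ty":0,"tz":0.003,"ax":0,"ay":0,"az":0,"jaw":-0.2},{"tx":0,"ty":0,"tz":0,"ax":0,"ay":0,"az":0,"jaw":-0.4},{"tx":0,"ty":0,"tz":0,"ax":0,"ay":0,"az":0,"jaw":-0.6},{"tx":0,"ty":0,"tz":0,"ax":0,"ay":0,"az":0,"jaw":-1},{"tx":0,"ty":0,"tz":0,"ax":0,"ay":0,"az":0,"jaw":-1},{"tx":0,"ty":0,"tz":0,"ax":0,"ay":0,"az":0,"jaw":-1},{"tx":0,"ty":0,"tz":0,"ax":0,"ay":0,"az":0,"jaw":-1}]' 30
```

```text
time: 24.65
ee_pos: [0.5931, -0.0292, 0.0554]
tcp_rot: [-180.0, 0.1, -167.6]
wrist_force: [-0.9, -1.7, 6.1]
opening: 0.0115
grasp_force: 31.7
```

```bash
python3 -m handwheel '[{"tx":0,"ty":-0.008,"tz":0,"ax":0,"ay":0,"az":0,"jaw":-1},{"tx":0,"ty":-0.016,"tz":0,"ax":0,"ay":0,"az":0,"jaw":-1},{"tx":0,"ty":-0.016,"tz":0,"ax":0,"ay":0,"az":0,"jaw":-1},{"tx":0,"ty":-0.016,"tz":0,"ax":0,"ay":0,"az":0,"jaw":-1},{"tx":0,"ty":-0.016,"tz":0,"ax":0,"ay":0,"az":0,"jaw":-1},{"tx":0,"ty":-0.016,"tz":0,"ax":0,"ay":0,"az":0,"jaw":-1},{"tx":0,"ty":-0.016,"tz":0,"ax":0,"ay":0,"az":0,"jaw":-1},{"tx":0,"ty":-0.016,"tz":0,"ax":0,"ay":0,"az":0,"jaw":-1},{"tx":0,"ty":-0.012,"tz":0,"ax":0,"ay":0,"az":0,"jaw":-1},{"tx":0,"ty":-0.006,"tz":0,"ax":0,"ay":0,"az":0,"jaw":-1}]'
```

```text
time: 25.9
ee_pos: [0.6238, -0.1644, 0.0554]
tcp_rot: [-180.0, 0.2, -167.6]
wrist_force: [7.0, 3.0, 5.3]
opening: 0.0113
grasp_force: 31.6
```

```bash
python3 -m handwheel '[{"tx":0,"ty":-0.0015,"tz":0,"ax":0,"ay":0,"az":0,"jaw":-1},{"tx":0,"ty":-0.0015,"tz":0,"ax":0,"ay":0,"az":0,"jaw":-1},{"tx":0,"ty":-0.0015,"tz":0,"ax":0,"ay":0,"az":0,"jaw":-1},{"tx":0,"ty":-0.0015,"tz":0,"ax":0,"ay":0,"az":0,"jaw":-1},{"tx":0,"ty":-0.001,"tz":0,"ax":0,"ay":0,"az":0,"jaw":-1},{"tx":0,"ty":0,"tz":0,"ax":0,"ay":0,"az":0,"jaw":-1},{"tx":0,"ty":0,"tz":0,"ax":0,"ay":0,"az":0,"jaw":-1},{"tx":0,"ty":0,"tz":0,"ax":0,"ay":0,"az":0,"jaw":-1},{"tx":0,"ty":0,"tz":0,"ax":0,"ay":0,"az":0,"jaw":-1},{"tx":0,"ty":0,"tz":0,"ax":0,"ay":0,"az":0,"jaw":-1}]'
```

```text
time: 27.15
ee_pos: [0.6252, -0.1708, 0.0555]
tcp_rot: [-180.0, 0.2, -167.6]
wrist_force: [6.5, 1.8, 4.7]
opening: 0.0112
grasp_force: 31.5
```

```bash
python3 -m handwheel '[{"tx":0,"ty":-0.001,"tz":0,"ax":0,"ay":0,"az":0,"jaw":-1},{"tx":0,"ty":-0.001,"tz":0,"ax":0,"ay":0,"az":0,"jaw":-1},{"tx":0,"ty":-0.001,"tz":0,"ax":0,"ay":0,"az":0,"jaw":-1},{"tx":0,"ty":0,"tz":0,"ax":0,"ay":0,"az":0,"jaw":-1},{"tx":0,"ty":0,"tz":0,"ax":0,"ay":0,"az":0,"jaw":-1},{"tx":0,"ty":0,"tz":0,"ax":0,"ay":0,"az":0,"jaw":-1},{"tx":0,"ty":0,"tz":0,"ax":0,"ay":0,"az":0,"jaw":-1},{"tx":0,"ty":0,"tz":0,"ax":0,"ay":0,"az":0,"jaw":-1},{"tx":0,"ty":0,"tz":0,"ax":0,"ay":0,"az":0,"jaw":-1},{"tx":0,"ty":0,"tz":0,"ax":0,"ay":0,"az":0,"jaw":-1}]'
```

```text
time: 28.4
ee_pos: [0.6255, -0.1722, 0.0555]
tcp_rot: [179.9, 0.2, -167.5]
wrist_force: [4.4, 10.7, 6.4]
opening: 0.0115
grasp_force: 31.7
```

```bash
python3 -m handwheel '[{"tx":0,"ty":-0.001,"tz":0,"ax":0,"ay":0,"az":0,"jaw":-1},{"tx":0,"ty":-0.001,"tz":0,"ax":0,"ay":0,"az":0,"jaw":-1},{"tx":0,"ty":0,"tz":0,"ax":0,"ay":0,"az":0,"jaw":-1},{"tx":0,"ty":0,"tz":0,"ax":0,"ay":0,"az":0,"jaw":-1},{"tx":0,"ty":0,"tz":0,"ax":0,"ay":0,"az":0,"jaw":-1},{"tx":0,"ty":0,"tz":0,"ax":0,"ay":0,"az":0,"jaw":-1},{"tx":0,"ty":0,"tz":0,"ax":0,"ay":0,"az":0,"jaw":-1},{"tx":0,"ty":0,"tz":0,"ax":0,"ay":0,"az":0,"jaw":-1},{"tx":0,"ty":0,"tz":0,"ax":0,"ay":0,"az":0,"jaw":-1},{"tx":0,"ty":0,"tz":0,"ax":0,"ay":0,"az":0,"jaw":-1}]'
```

```text
time: 29.65
ee_pos: [0.6256, -0.1723, 0.0554]
tcp_rot: [179.7, 0.2, -167.5]
wrist_force: [2.5, 19.2, 8.9]
opening: 0.0108
grasp_force: 32.1
```

```bash
python3 -m handwheel '[{"tx":0,"ty":0.002,"tz":0,"ax":0,"ay":0,"az":0,"jaw":-0.6},{"tx":0,"ty":0.001,"tz":0,"ax":0,"ay":0,"az":0,"jaw":-0.3},{"tx":0,"ty":0,"tz":0,"ax":0,"ay":0,"az":0,"jaw":0},{"tx":0,"ty":0,"tz":0,"ax":0,"ay":0,"az":0,"jaw":0},{"tx":0,"ty":0,"tz":-0.02,"ax":0,"ay":0,"az":0,"jaw":0},{"tx":0,"ty":0,"tz":-0.04,"ax":0,"ay":0,"az":0,"jaw":0},{"tx":0.04,"ty":0,"tz":-0.04,"ax":0,"ay":0,"az":0,"jaw":0},{"tx":0.06,"ty":0,"tz":0,"ax":0,"ay":0,"az":0,"jaw":0},{"tx":0.06,"ty":0,"tz":0,"ax":0,"ay":0,"az":0,"jaw":0},{"tx":0.06,"ty":0,"tz":0,"ax":0,"ay":0,"az":0,"jaw":0}]'
python3 - <<'E'
from h import *
s=optics.camera('side');cv2.imwrite('pics/c9.png',s['color'][60:420,170:570,::-1].repeat(1,0))
cv2.imwrite('pics/c9.png',cv2.resize(s['color'][60:420,190:570,::-1],None,fx=1.6,fy=1.6))
E
```

```text
time: 30.9
ee_pos: [0.4076, -0.2201, 0.1563]
tcp_rot: [-179.9, 0.1, -167.6]
wrist_force: [-0.5, -0.1, 0.3]
opening: 0.0425
grasp_force: 0.0
```

View pics/c9.png

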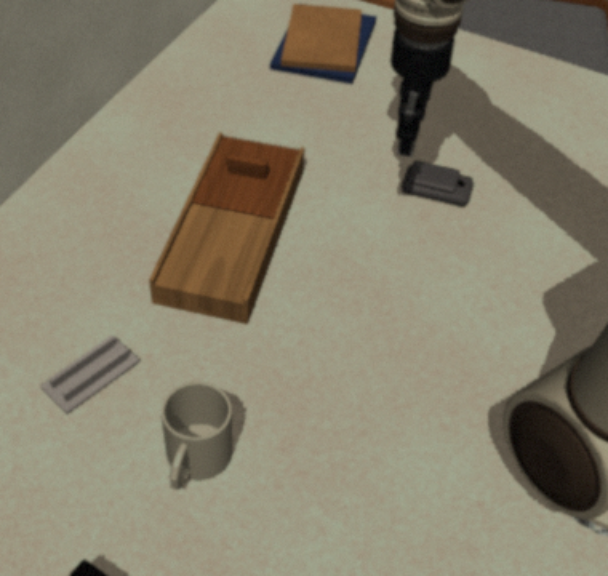

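The cover is shut over the compartment, with the rib near (247,166) in this view. The stand is empty, the mug and mouse have not moved, and the gripper is clear at 0.156 m. I'll hand the job in.

```bash
python3 -c "
from workcell import workorder
print(workorder.job_done())"
```

```text
the job is handed in; nothing more can be done
None
```

The drive is lying flat in the organiser's compartment with the cover pushed to its stop, and I handed the job in at about 31 s of robot time; no verdict on the result came back.

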